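# Gauge a new mug-rack peg with a go / no-go gap gauge

## Task

Check the size of the light wooden mug-rack peg before it is glued in: take it from the chopping board and, holding it upright and low, push it along the gauge's lane through the green go gap, then on against the red no-go gap, which must stop it; press it there gently but firmly for about a second, never shoving. Then lift it out and stand it upright in the small wooden tray, let go, and leave the dark peg where it stands.

Things in the scene. Friction and masses are not known exactly. Their poses are not given: they have to be found in the camera images.
- light_peg: light beech mug-rack peg, upright on its foot on the chopping board (board top 21 mm above the counter). 95 mm tall, about 40 g. 0 to 50 mm up: the shank to be gauged, 22 mm in diameter; 52 to 87 mm up: the grip, 19 mm in diameter, then a domed end. Origin: centre of the foot; z points up the peg.
- dark_peg: dark walnut peg of the same shape and size, standing on the same chopping board, on either side of the light one. Not to be handled. Origin: centre of the foot; z up.
- gauge: gap gauge fixed to the counter, open above, no floor: the peg slides just over the counter (z = 0). Origin: midway between the go posts, at counter level; x = the lane's direction (push this way), y across, z up. Two aluminium rails, 28 mm high, from x = -30 to 135 mm, inner faces at y = +-40 mm. More than 15 N between peg and gauge, anywhere, spoils it.
- tray: fixed small open tray of medium-brown wood, 110 x 140 x 18 mm outside, walls and floor 6 mm thick, empty. Origin: centre of its underside; x along the 110 mm side, y along the 140 mm side, z up.
- go_gap (a point): middle of the go gap, near its top edge, 40 mm straight above the gauge's origin. Green blocks 40 mm high (x = -15 to 15 mm) carry two upright steel posts 42 mm high, of 10 mm radius, centred at y = +-22.5 mm, which leave 25 mm between them.
- pocket (a point): point on the lane at counter level, 36 mm beyond the go gap. The red no-go jaws (38 mm high, 18 mm gap, dark carriage 46 mm high) are clamped at an unknown place: the peg's axis is stopped 18 to 42 mm beyond this point. The jaws are sprung along the lane (3 N per mm, up to 7 mm). Press with 4 to 9 N (over 3 N is needed).
Mind the look-alikes: they are no part of the job. Leave any turquoise look-alike of the light_peg alone.

How it is judged:
On the way, in this order (a step that is already met when the one before it is completed fails the run):
1. the light peg is upright and low in the lane before the go gap (z of light_peg in the frame of gauge below 0.018 m and angle between light_peg's own z axis and vertical below 0.2 rad and x of light_peg in the frame of gauge between -0.06 and -0.018 m and y of light_peg in the frame of gauge between -0.012 and 0.012 m), for 0.02 s.
2. it is in the go gap, between the posts, upright and low (z of light_peg in the frame of gauge below 0.018 m and angle between light_peg's own z axis and vertical below 0.2 rad and x of light_peg in the frame of gauge between -0.006 and 0.006 m and y of light_peg in the frame of gauge between -0.003 and 0.003 m), for 0.02 s.
3. it has come through the go gap into the pocket, still upright and low (z of light_peg in the frame of gauge below 0.018 m and angle between light_peg's own z axis and vertical below 0.2 rad and x of light_peg in the frame of gauge between 0.018 and 0.04 m and y of light_peg in the frame of gauge between -0.012 and 0.012 m), for 0.02 s.
4. it is pressed against the no-go jaws with more than 3 N for half a second and they stop it (z of light_peg in the frame of gauge below 0.018 m and angle between light_peg's own z axis and vertical below 0.2 rad and x of light_peg in the frame of gauge between 0.045 and 0.088 m and y of light_peg in the frame of gauge between -0.006 and 0.006 m and contact force between light_peg and gauge above 3 N), for 0.5 s.
At the end, for the whole second after the job is handed in: the light peg stands upright (within 0.1 rad) and at rest on the tray's floor, inside its walls, released; the dark peg still stands within 30 mm of where it was (x of light_peg in the frame of tray between -0.04 and 0.04 m and y of light_peg in the frame of tray between -0.055 and 0.055 m and z of light_peg in the frame of tray between 0.003 and 0.01 m and angle between light_peg's own z axis and vertical below 0.1 rad and linear speed of light_peg below 0.01 m/s and contact force between light_peg and the fingers below 0.05 N and distance of dark_peg from where it was at the start of the episode below 0.03 m and angle between dark_peg's own z axis and vertical below 0.2 rad); the robot touches nothing.
It fails at once if more than 15 N between the light peg and the gauge (contact force between light_peg and gauge above 15 N).
It fails at once if the dark peg is knocked over or moved by more than 30 mm (distance of dark_peg from where it was at the start of the episode above 0.03 m or angle between dark_peg's own z axis and vertical above 0.5 rad).
It also fails if it takes over 58 s, if anything falls off the work surface, if the arm or the gripper's body presses on something with over 40 N, if the wrist force passes 120 N, or if a joint passes its speed limit or range.

## Robot

A 7-joint arm with a two-finger parallel gripper is mounted at the origin on a cart in front of the work surface, level with it; the furniture and walls round the work are solid. World frame = base frame: x ahead of the robot, y to its left, z up, the work surface at z = 0. Lengths are in m, angles in rad, forces in N, time in s.
With the tool pointing down it reaches from about 0.425 to 0.925 m from the base axis. Payload 6.8 kg.
Tool frame: the origin (TCP) lies between the finger pads; the fingertips stand 11 mm ahead of it and the grasp point (between the pads) lies 8 mm behind it; z points along the fingers, y is the line along which they close (so a half turn about z gives the same grasp; the last joint's range is limited). The gripper opens to 85 mm and grips with 20 to 120 N. Pads are 22 mm wide; open, the fingers measure 114 mm over their backs; the gripper's body (76 mm by 85 mm) begins 54 mm behind the grasp point. The pads swing forward as they close: fully open they stand 13 mm farther back than shut.
Start: joints at [1.029, 0.477, 0.022, 1.555, -0.011, 1.109, -0.083], TCP at [0.284, -0.612, 0.242] pointing down, gripper open.
Joint ranges: [-2.96, 2.96], [-0.34, 2.1], [-1.41, 1.46], [0.24, 2.44], [-1.37, 4.51], [0.17, 1.92], [-2.96, 2.96]. Speed limits (rad/s): [2.39, 2.39, 3.14, 3.14, 3.14, 3.14, 3.14].

## Interface

Orientations are given as a rotation vector (axis times angle).
In Python, from bench import r gives the robot as it stands.
- The arm moves only by the tool send_rows, never from a script. Its argument "deltas" is a list of rows, each an object of numbers: "dx", "dy", "dz": the shift along the world's x, y, z in mm; "rx", "ry", "rz": the turn, a rotation vector about the world's x, y, z in degrees. A call has 1 to 5 rows; each row is the pose to reach, as a shift and turn from the pose commanded when the call began; what a row does not reach only later rows make up. A row lasts 1/12 s, in which the tool goes at most 41.7 mm and 7.16 degrees, less where a joint would pass 70% of its speed; a pose out of reach is approached as far as the arm can. A call with a gripper value outside its range is refused whole. "jaw" is the finger opening in mm, from 0 to 85.4, set as the call begins (left out, the last holds). The fingers move at their own pace and stop on an object; "newtons" is the grip in N (left out, the last holds). Time passes only in rows, so rows that repeat a pose let the fingers close. It gives the time, the measured TCP pose, the force, the opening and the grip force at its end, in the units of the state.
- r.get_obs(): the state, without advancing time (a new reading comes with each control period).
- r.grab_frame(name): name is "scene" or "top"; returns a dict with "frame" (480x640x3 uint8, blue, green, red), "z_map" (480x640 float32, m along the optical axis (not along the pixel's ray), 0 where there is no reading), "vertical_fov" (degrees; the focal length in pixels is half the picture's height over the tangent of half this angle, whatever the lens; pixels are square), "cx", "cy" (the principal point, pixels), "xyz" and "orientation" of the camera in the world. Camera axes: x right, y down, z forward; pixel columns grow to the right and rows downward; lengths in m; the calibration is good to about 2 mm. A picture is of the moment at which its call begins.
- r.hand_in(): hands the job in; it is judged then, once.
The state is a dict: "clock": time; "joints": joint angles; "qvel": joint speeds; "tau": joint torques, N m; "tcp_pos": TCP position; "orientation": TCP orientation; "contact_force": force on the tool from outside, world axes, zero at the start; "moment": the same for the moment, N m; "grip_width": finger opening in m; "gripper_force": force on a finger pad.
Only numpy, scipy, OpenCV 4.12 (cv2) and the standard library are available. Lean on these libraries where they do the work, as an engineer would, in place of code of your own. Each camera call takes 0.05 s, during which the arm holds its last target. There are 200 camera calls.

## Working session

There is one attempt and no reset: what is moved stays moved. The work goes in short steps, Python scripts to look and compute and a tool call to move; the robot and the scene stay as the last step left them, time stands still between calls to the robot, and variables do not carry over. Pictures are saved under pics/ and viewed, at most 10 in all, crops included, and the job is handed in when it is done.

Besides the shell and the picture viewer there is one more tool, called after "Request:" as name(argument=value, ...), one argument or row to a line, values as JSON. send_rows: Moves the arm, as the interface text tells. Its arguments: {"type":"object","properties":{"deltas":{"type":"array","items":{"type":"object","properties":{"dx":{"type":"number"},"dy":{"type":"number"},"dz":{"type":"number"},"rx":{"type":"number"},"ry":{"type":"number"},"rz":{"type":"number"}}}},"jaw":{"type":"number"},"newtons":{"type":"number"}},"required":["deltas"]}

```bash
ls; mkdir -p pics
cat > h.py <<'E'
import numpy as np, cv2
from scipy.spatial.transform import Rotation as R
from bench import r
def grab(n):
    f=r.grab_frame(n); return f
def cloud(f):
    z=f["z_map"]; fl=240/np.tan(np.radians(f["vertical_fov"])/2)
    v,u=np.mgrid[:480,:640]
    p=np.stack([(u-f["cx"])/fl*z,(v-f["cy"])/fl*z,z],-1)
    w=p@R.from_rotvec(f["orientation"]).as_matrix().T+np.array(f["xyz"])
    w[z==0]=np.nan
    return w
E
python3 - <<'E'
from h import *
o=r.get_obs();print(o)
for n in("scene","top"):
    f=grab(n);cv2.imwrite(f"pics/{n}0.png",f["frame"]);np.save(n+".npy",cloud(f));print(n,f["xyz"],f["orientation"],f["vertical_fov"],f["cx"],f["cy"])
E
```

```text
pics
{'clock': 0.0, 'joints': array([ 1.02890423,  0.47776491,  0.02234472,  1.55645002, -0.01148235,
        1.10929827, -0.08311381]), 'qvel': array([-1.05503683e-03,  6.59257562e-05, -1.38445487e-03,  2.82766157e-05,
        1.03910258e-03,  1.32876691e-04,  6.51433242e-04]), 'tau': array([ 6.65163716e-04, -5.96447539e+01,  1.60798028e+00, -2.81196767e+01,
        1.23563441e-02,  9.27410438e-03, -2.57534555e-05]), 'tcp_pos': array([ 0.28345378, -0.6119727 ,  0.24135   ]), 'orientation': array([-3.06630994e+00, -6.75717832e-01,  8.33667004e-04]), 'contact_force': array([ 0.40116174, -0.94293292, -0.52172304]), 'moment': array([-0.02981231, -0.0114768 ,  0.05281424]), 'gripper_force': 0.0, 'grip_width': 0.08491418517784648}
scene [-0.46709464 -0.52445426  0.54427839] [-1.77196102  1.05034319 -0.65902067] 44.56950482068498 317.41456095142564 241.46910988867685
top [ 0.26985484 -0.00857648  1.36447677] [-2.11586386  2.1679575  -0.17809392] 45.97116591566729 320.8492416982733 235.51258019241013
```

View pics/scene0.png

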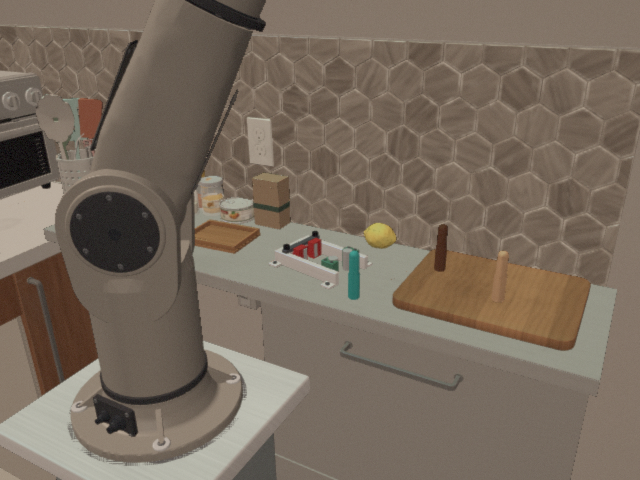

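View pics/top0.png

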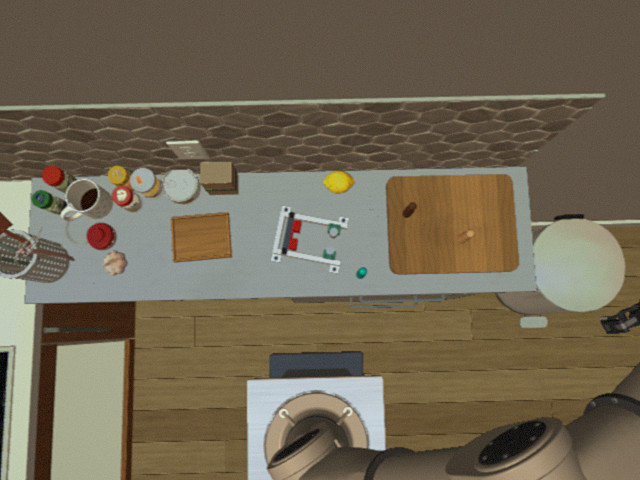

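Candidates: the light beech peg at top (468,235) / scene (501,277), the dark peg at (409,210) / (441,248) and the turquoise look-alike at (362,272) / (354,275). The light one on the board is the target. The gauge is at top (310,240), with its red jaws to the left, so the lane runs left (+y). The tray is at (202,237).

```bash
cat > m.py <<'E'
from h import *
def main():
    f=grab("top");w=cloud(f)
    im=f["frame"];np.save("top.npy",w)
    def reg(n,u0,u1,v0,v1,zl,zh):
        s=w[v0:v1,u0:u1].reshape(-1,3);k=(s[:,2]>zl)&(s[:,2]<zh);s=s[k]
        print(n,len(s),s.mean(0).round(4),s.min(0).round(4),s.max(0).round(4));return s
    reg("light",450,490,220,250,.06,.13);reg("lighttop",450,490,220,250,.1,.13)
    reg("dark",395,425,195,225,.06,.13);reg("dktop",395,425,195,225,.1,.13)
    reg("turq",350,375,258,285,.04,.12)
    reg("board",400,440,240,265,0,.05)
    t=reg("tray",165,240,205,270,.012,.03)
    print("tray rect",cv2.minAreaRect(t[:,:2].astype(np.float32)))
    g=reg("gauge rails+",262,355,200,278,.02,.06)
    hi=reg("posts",318,350,215,265,.034,.06)
    reg("p1",318,350,215,243,.038,.06);reg("p2",318,350,243,265,.038,.06)
    reg("carriage",270,305,205,265,.042,.06)
    reg("counter",340,380,200,260,-.02,.01)
    hsv=cv2.cvtColor(im,cv2.COLOR_BGR2HSV)
    g=(w[...,2]>.02)&(w[...,2]<.033)&(hsv[...,1]<40)&(hsv[...,2]>150);g[:, :262]=0;g[:,355:]=0
    print("rails",cv2.minAreaRect(w[g][:,:2].astype(np.float32)),g.sum())
    c=cv2.resize(im[195:285,255:385],None,fx=6,fy=6,interpolation=cv2.INTER_CUBIC)
    cv2.imwrite("pics/gauge.png",c)
    s=r.grab_frame("scene")["frame"][210:315,400:600]
    cv2.imwrite("pics/peg.png",cv2.resize(s,None,fx=4,fy=4,interpolation=cv2.INTER_CUBIC))
main()
E
python3 m.py
```

```text
light 117 [ 0.4662 -0.3517  0.0946] [ 0.4579 -0.3625  0.06  ] [ 0.4781 -0.3442  0.1226]
lighttop 57 [ 0.4677 -0.3539  0.1117] [ 0.4593 -0.3625  0.1014] [ 0.4781 -0.347   0.1226]
dark 104 [ 0.5309 -0.2256  0.0957] [ 0.5237 -0.2378  0.0601] [ 0.5431 -0.2175  0.1214]
dktop 57 [ 0.5326 -0.227   0.1113] [ 0.5244 -0.2355  0.1004] [ 0.5431 -0.2195  0.1214]
turq 82 [ 0.3895 -0.1107  0.0801] [ 0.3809 -0.1206  0.0403] [ 0.3997 -0.1027  0.1021]
board 998 [ 0.4393 -0.2566  0.0196] [ 0.4091 -0.3056  0.0116] [ 0.4697 -0.208   0.0281]
tray 540 [0.4908 0.2716 0.017 ] [0.4315 0.1975 0.012 ] [0.5494 0.344  0.0256]
tray rect ((0.4904446601867676, 0.27066266536712646), (0.11131985485553741, 0.14157548546791077), 3.860257863998413)
gauge rails+ 1532 [0.4807 0.0181 0.0323] [ 0.4122 -0.0843  0.0201] [0.5463 0.0963 0.0535]
posts 271 [ 0.468  -0.0448  0.0403] [ 0.4247 -0.067   0.0341] [ 0.517  -0.0223  0.0489]
p1 106 [ 0.4965 -0.0512  0.0416] [ 0.4817 -0.067   0.0384] [ 0.5112 -0.0358  0.0489]
p2 101 [ 0.4399 -0.0389  0.0413] [ 0.4247 -0.0532  0.038 ] [ 0.456  -0.0224  0.0472]
carriage 55 [0.4906 0.0569 0.0455] [0.4414 0.0279 0.0421] [0.5396 0.0738 0.0535]
counter 2341 [ 0.5008 -0.117  -0.0008] [ 0.4269 -0.167  -0.0114] [ 0.5765 -0.0661  0.0095]
rails ((0.3080559968948364, 0.010420851409435272), (0.17901407182216644, 0.4729745090007782), 88.52117156982422) 736
```

View pics/gauge.png

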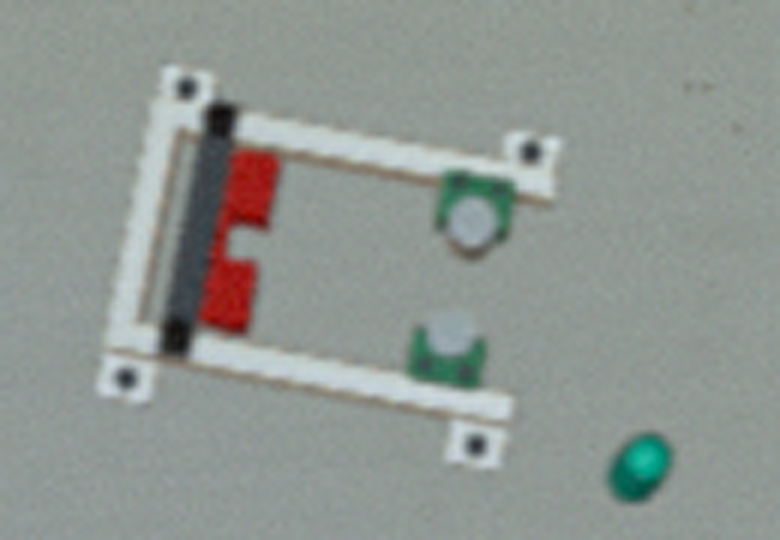

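View pics/peg.png

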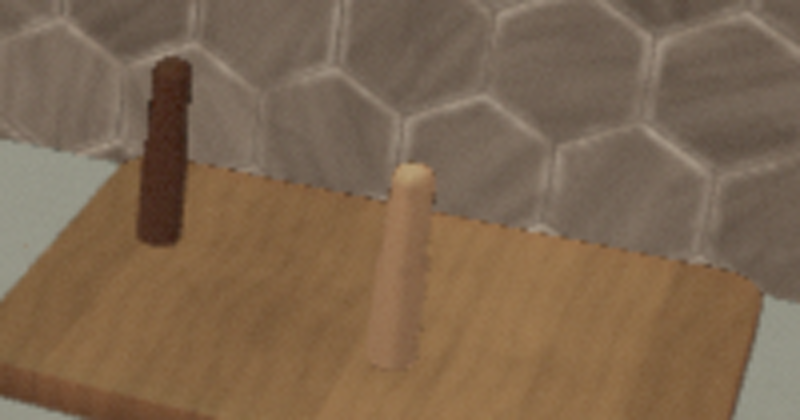

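The crops confirm the beech peg at scene (501,277). In the gauge crop the post tops are at (472,222) and (450,330), the screws at (186,88), (531,152), (126,378) and (476,445), and the jaws' gap is near (245,240).

```bash
cat >> h.py <<'E'
def ray(f,u,v,z):
    fl=240/np.tan(np.radians(f["vertical_fov"])/2)
    d=R.from_rotvec(f["orientation"]).apply(np.array([(u-f["cx"])/fl,(v-f["cy"])/fl,1.]))
    c=np.array(f["xyz"]);return (c+d*(z-c[2])/d[2])[:2]
E
python3 - <<'E'
from h import *
f=grab("top")
P=lambda x,y,z:ray(f,255+(x+.5)/6-.5,195+(y+.5)/6-.5,z)
for n,x,y,z in [("p1",472,222,.042),("p2",450,330,.042),("s1",186,88,.01),("s2",531,152,.01),("s3",126,378,.01),("s4",476,445,.01),("jawR",270,226,.038),("jawL",255,262,.038),("turq",648,457,.095),("carr a",220,120,.046),("carr b",175,335,.046),
 ("railA0",552,188,.028),("railA1",240,118,.028),("railB0",512,402,.028),("railB1",195,340,.028)]:
  print(n,P(x,y,z).round(4))
a=(P(472,222,.042)+P(450,330,.042))/2
for q in [(186,88,531,152),(126,378,476,445)]:
  d=P(q[0],q[1],.01)-P(q[2],q[3],.01);print("lane yaw",np.degrees(np.arctan2(d[1],d[0])),np.linalg.norm(d))
d=P(472,222,.042)-P(450,330,.042);print(a,"across yaw",np.degrees(np.arctan2(d[1],d[0])),np.linalg.norm(d))
w=cloud(f)
# robust fine: gauge point cloud rect all z>.02
m=(w[...,2]>.018)&(w[...,2]<.055);m[:200]=0;m[278:]=0;m[:,:262]=0;m[:,355:]=0
print(cv2.minAreaRect(w[m][:,:2].astype(np.float32)))
o=r.get_obs();M=R.from_rotvec(o["orientation"]).as_matrix();print(M.round(3))
# light peg circle in the top view: colour blob
E
```

```text
p1 [ 0.4901 -0.0504]
p2 [ 0.4473 -0.0406]
s1 [0.5535 0.0634]
s2 [ 0.5236 -0.0762]
s3 [0.4353 0.0892]
s4 [ 0.4049 -0.0505]
jawR [0.4911 0.0295]
jawL [0.4768 0.0357]
turq [ 0.3903 -0.1122]
carr a [0.5327 0.0482]
carr b [0.4474 0.0672]
railA0 [ 0.5054 -0.0833]
railA1 [0.5369 0.041 ]
railB0 [ 0.4198 -0.0647]
railB1 [0.4476 0.0604]
lane yaw 77.9415701214292 0.14272292890331215
lane yaw 77.7339732514354 0.1429634201353132
[ 0.46868176 -0.04550401] across yaw -12.968224068459334 0.04392923009945533
((0.47994232177734375, 0.006342858076095581), (0.16528238356113434, 0.10558809340000153), 78.12469482421875)
[[ 0.907  0.42  -0.   ]
 [ 0.42  -0.907  0.001]
 [-0.    -0.001 -1.   ]]
```

Request:
send_rows(
  deltas=[
    {"dx":20,"dy":28,"rz":-5},
    {"dx":42,"dy":58,"rz":-11},
    {"dx":65,"dy":90,"rz":-17},
    {"dx":88,"dy":122,"rz":-23},
    {"dx":110,"dy":153,"rz":-29},
  ],
  jaw=85,
  newtons=40,
)

```text
$.deltas[0]: bad value
```

Request:
send_rows(
  deltas=[
    {"dx":22,"dy":31,"rz":-5},
    {"dx":45,"dy":63,"rz":-8},
    {"dx":65,"dy":90,"rz":-8},
    {"dx":75,"dy":104.5,"rz":-8.1},
    {"dx":75,"dy":104.5,"rz":-8.1},
  ],
)

```text
$.deltas[0]: bad value
```

Run:
```python
from h import *
o=r.get_obs();print(o["tcp_pos"],o["joints"].round(2),o["contact_force"],R.from_rotvec(o["orientation"]).as_matrix().round(3))
w=np.load("top.npy");
for n,(u0,u1,v0,v1) in dict(light=(450,490,220,250),dark=(395,425,195,225)).items():
  s=w[v0:v1,u0:u1].reshape(-1,3);s=s[(s[:,2]>.045)&(s[:,2]<.13)]
  from scipy.optimize import least_squares
  # cylinder axis fit: radius profile
  def res(p):
    h=s[:,2]-.021; rad=np.where(h<50e-3,.011,.0095)
    d=np.hypot(s[:,0]-p[0],s[:,1]-p[1])
    return np.where(h<.085,d-rad,np.maximum(d-rad,0))
  q=least_squares(res,s[:,:2].mean(0)+[.006,-.006],loss="soft_l1",f_scale=.002);print(n,q.x.round(4),q.cost)
f=grab("scene");cv2.imwrite("pics/s1.png",cv2.resize(f["frame"][130:330,360:640],None,fx=2.8,fy=2.8))
```

```text
[ 0.2836148  -0.61226315  0.24186629] [ 1.03  0.48  0.02  1.56 -0.01  1.11 -0.08] [-0.18170729  0.24169396 -1.33214506] [[ 0.907  0.42  -0.   ]
 [ 0.42  -0.907  0.001]
 [-0.    -0.001 -1.   ]]
light [ 0.4687 -0.3559] 3.197595360726083e-05
dark [ 0.5345 -0.2284] 1.6219412105406202e-05
```

Request:
send_rows(
  deltas=[
    {"dx":20,"dy":28,"dz":0,"rx":0,"ry":0,"rz":-5},
    {"dx":42,"dy":58,"dz":0,"rx":0,"ry":0,"rz":-11},
    {"dx":65,"dy":90,"dz":0,"rx":0,"ry":0,"rz":-17},
    {"dx":88,"dy":122,"dz":0,"rx":0,"ry":0,"rz":-23},
    {"dx":110,"dy":153,"dz":0,"rx":0,"ry":0,"rz":-29},
  ],
  jaw=85,
  newtons=40,
)

```text
clock: 0.72
tcp_pos: [0.3947, -0.4577, 0.2423]
orientation: [-3.139, 0.122, -0.0]
contact_force: [0.7, 0.0, -0.8]
grip_width: 0.085
gripper_force: 0.0
```

Request:
send_rows(
  deltas=[
    {"dx":22,"dy":31,"dz":0,"rx":0,"ry":0,"rz":-5},
    {"dx":45,"dy":63,"dz":-20,"rx":0,"ry":0,"rz":-8},
    {"dx":65,"dy":90,"dz":-50,"rx":0,"ry":0,"rz":-8},
    {"dx":75,"dy":103.5,"dz":-70,"rx":0,"ry":0,"rz":-8.1},
    {"dx":75,"dy":103.5,"dz":-80,"rx":0,"ry":0,"rz":-8.1},
  ],
)

```text
clock: 1.13
tcp_pos: [0.4715, -0.3491, 0.1593]
orientation: [-3.12, 0.321, 0.003]
contact_force: [-0.6, 1.3, -0.5]
grip_width: 0.085
gripper_force: 0.0
```

Run:
```python
from h import *
o=r.get_obs();print(o["clock"],o["tcp_pos"],o["joints"].round(2),o["contact_force"],R.from_rotvec(o["orientation"]).as_matrix().round(3))
f=grab("scene");cv2.imwrite("pics/s1.png",cv2.resize(f["frame"][130:330,360:640],None,fx=2.8,fy=2.8))
```

```text
1.1333 [ 0.47145036 -0.34914884  0.159281  ] [ 0.5   0.43  0.04  1.85 -0.02  0.87 -1.22] [-0.57631814  1.25678363 -0.48553713] [[ 0.979 -0.204 -0.002]
 [-0.204 -0.979  0.005]
 [-0.003 -0.004 -1.   ]]
```

View pics/s1.png

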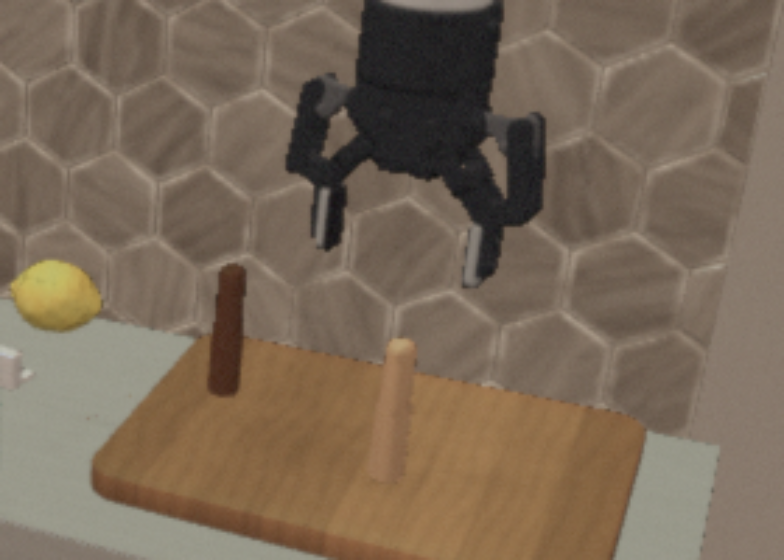

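The gripper is open above the light peg, which stands at crop (395,410). The dark peg at (227,330) is clear. Next I let the arm settle and lower it.

Request:
send_rows(
  deltas=[
    {"dx":0,"dy":0,"dz":0,"rx":0,"ry":0,"rz":0},
    {"dx":0,"dy":0,"dz":0,"rx":0,"ry":0,"rz":0},
    {"dx":0,"dy":0,"dz":0,"rx":0,"ry":0,"rz":0},
  ],
)

```text
clock: 1.43
tcp_pos: [0.4684, -0.3581, 0.1637]
orientation: [3.121, -0.339, 0.003]
contact_force: [0.9, -0.5, 0.6]
grip_width: 0.085
gripper_force: 0.0
```

Request:
send_rows(
  deltas=[
    {"dx":0,"dy":0,"dz":-15,"rx":0,"ry":0,"rz":0},
    {"dx":0,"dy":0,"dz":-30,"rx":0,"ry":0,"rz":0},
    {"dx":0,"dy":0,"dz":-45,"rx":0,"ry":0,"rz":0},
    {"dx":0,"dy":0,"dz":-55,"rx":0,"ry":0,"rz":0},
    {"dx":0,"dy":0,"dz":-60,"rx":0,"ry":0,"rz":0},
  ],
)

```text
clock: 1.85
tcp_pos: [0.468, -0.3569, 0.1019]
orientation: [3.123, -0.338, -0.001]
contact_force: [0.8, 1.0, 0.4]
grip_width: 0.0856
gripper_force: 0.0
```

Request:
send_rows(
  deltas=[
    {"dx":0,"dy":0,"dz":-5,"rx":0,"ry":0,"rz":0},
    {"dx":0,"dy":0,"dz":-10,"rx":0,"ry":0,"rz":0},
    {"dx":0,"dy":0,"dz":-14,"rx":0,"ry":0,"rz":0},
    {"dx":0,"dy":0,"dz":-14,"rx":0,"ry":0,"rz":0},
    {"dx":0,"dy":0,"dz":-14,"rx":0,"ry":0,"rz":0},
  ],
)

```text
clock: 2.27
tcp_pos: [0.4688, -0.3561, 0.0885]
orientation: [3.124, -0.335, 0.0]
contact_force: [0.5, 0.3, 0.3]
grip_width: 0.0848
gripper_force: 0.0
```

Good. Close to 30 mm first, then gently grip.

Request:
send_rows(
  deltas=[
    {"dx":0,"dy":0,"dz":0,"rx":0,"ry":0,"rz":0},
    {"dx":0,"dy":0,"dz":0,"rx":0,"ry":0,"rz":0},
    {"dx":0,"dy":0,"dz":0,"rx":0,"ry":0,"rz":0},
    {"dx":0,"dy":0,"dz":0,"rx":0,"ry":0,"rz":0},
    {"dx":0,"dy":0,"dz":0,"rx":0,"ry":0,"rz":0},
  ],
  jaw=26,
  newtons=40,
)

```text
clock: 2.68
tcp_pos: [0.4688, -0.3561, 0.0885]
orientation: [3.124, -0.335, 0.0]
contact_force: [0.4, -0.1, 0.6]
grip_width: 0.0264
gripper_force: 0.0
```

Request:
send_rows(
  deltas=[
    {"dx":0,"dy":0,"dz":0,"rx":0,"ry":0,"rz":0},
    {"dx":0,"dy":0,"dz":0,"rx":0,"ry":0,"rz":0},
    {"dx":0,"dy":0,"dz":0,"rx":0,"ry":0,"rz":0},
    {"dx":0,"dy":0,"dz":0,"rx":0,"ry":0,"rz":0},
    {"dx":0,"dy":0,"dz":0,"rx":0,"ry":0,"rz":0},
  ],
  jaw=10,
  newtons=40,
)

```text
clock: 3.1
tcp_pos: [0.4687, -0.356, 0.0883]
orientation: [3.124, -0.335, -0.0]
contact_force: [1.0, 0.6, -0.2]
grip_width: 0.0176
gripper_force: 39.0
```

Request:
send_rows(
  deltas=[
    {"dx":0,"dy":0,"dz":0,"rx":0,"ry":0,"rz":0},
    {"dx":0,"dy":0,"dz":0,"rx":0,"ry":0,"rz":0},
    {"dx":0,"dy":0,"dz":5,"rx":0,"ry":0,"rz":0},
    {"dx":0,"dy":0,"dz":15,"rx":0,"ry":0,"rz":0},
    {"dx":0,"dy":0,"dz":30,"rx":0,"ry":0,"rz":0},
  ],
)

```text
clock: 3.52
tcp_pos: [0.4681, -0.3556, 0.1183]
orientation: [-3.123, 0.335, 0.003]
contact_force: [0.4, -0.4, 0.2]
grip_width: 0.0179
gripper_force: 39.0
```

Request:
send_rows(
  deltas=[
    {"dx":0,"dy":5,"dz":15,"rx":0,"ry":0,"rz":0},
    {"dx":0,"dy":20,"dz":30,"rx":0,"ry":0,"rz":0},
    {"dx":-1,"dy":45,"dz":40,"rx":0,"ry":0,"rz":0},
    {"dx":-2,"dy":75,"dz":40,"rx":0,"ry":0,"rz":0},
    {"dx":-3,"dy":105,"dz":40,"rx":0,"ry":0,"rz":0},
  ],
)

```text
clock: 3.93
tcp_pos: [0.4663, -0.2508, 0.1602]
orientation: [3.122, -0.337, 0.005]
contact_force: [0.1, -0.3, -0.8]
grip_width: 0.0182
gripper_force: 39.0
```

Request:
send_rows(
  deltas=[
    {"dx":-1,"dy":30,"dz":0,"rx":0,"ry":0,"rz":0},
    {"dx":-2,"dy":60,"dz":0,"rx":0,"ry":0,"rz":0},
    {"dx":-3,"dy":90,"dz":0,"rx":0,"ry":0,"rz":0},
    {"dx":-4,"dy":115,"dz":0,"rx":0,"ry":0,"rz":0},
    {"dx":-5,"dy":135,"dz":0,"rx":0,"ry":0,"rz":0},
  ],
)

```text
clock: 4.35
tcp_pos: [0.4609, -0.1138, 0.1594]
orientation: [-3.124, 0.332, -0.002]
contact_force: [0.5, 0.5, 0.1]
grip_width: 0.018
gripper_force: 39.0
```

Request:
send_rows(
  deltas=[
    {"dx":-1,"dy":15,"dz":0,"rx":0,"ry":0,"rz":0},
    {"dx":-1,"dy":24.5,"dz":0,"rx":0,"ry":0,"rz":0},
    {"dx":-1,"dy":29.5,"dz":0,"rx":0,"ry":0,"rz":0},
    {"dx":-1,"dy":29.5,"dz":0,"rx":0,"ry":0,"rz":0},
    {"dx":-1,"dy":29.5,"dz":0,"rx":0,"ry":0,"rz":0},
  ],
)

```text
clock: 4.77
tcp_pos: [0.46, -0.0873, 0.1586]
orientation: [3.123, -0.336, 0.001]
contact_force: [-0.0, -0.4, 0.5]
grip_width: 0.0181
gripper_force: 39.0
```

Run:
```python
from h import *
o=r.get_obs();print(o["clock"],o["tcp_pos"],o["joints"].round(2),o["contact_force"])
t=grab("top")["frame"][170:300,255:405]
f=grab("scene");s=f["frame"][180:320,250:450]
a=cv2.resize(s,(580,406));b=cv2.resize(t,None,fx=4,fy=4)
cv2.imwrite("pics/s2.png",cv2.resize(f["frame"][130:310,250:450],None,fx=3,fy=3,interpolation=cv2.INTER_CUBIC))
```

```text
4.7667 [ 0.45995455 -0.08727227  0.1586116 ] [ 0.11  0.25 -0.06  2.11  0.02  0.78 -1.75] [-0.00389661 -0.39319161  0.49112248]
```

View pics/s2.png

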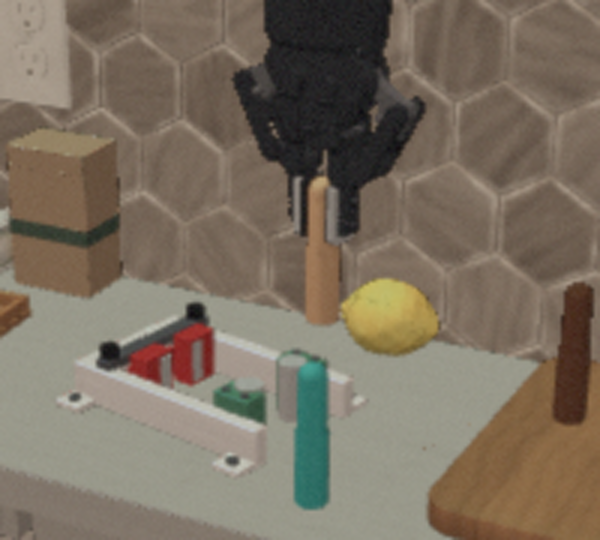

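The peg hangs upright in the pads at crop (322,250), just before the lane. The gauge posts are at (295,390) and (240,400). Next I measure the held peg's axis from the depth map.

```bash
cat > fit.py <<'E'
from h import *
from scipy.optimize import least_squares
import sys
O=np.array([.4685,-.0455]);yaw=np.radians(77.7);D=np.array([np.cos(yaw),np.sin(yaw)]);N=np.array([-D[1],D[0]])
def lane(p): q=np.asarray(p)[...,:2]-O;return np.stack([q@D,q@N],-1)*1e3
def cyl(s,rad,x0):
    def res(p):
        zz=(s[:,2]-s[:,2].mean());d=np.hypot(s[:,0]-p[0]-p[2]*zz,s[:,1]-p[1]-p[3]*zz);return d-rad
    q=least_squares(res,[*x0,0,0],loss="soft_l1",f_scale=.001);return q
def measure(zlo,zhi):
    o=r.get_obs();t=o["tcp_pos"];print("clk",o["clock"],"tcp",t.round(4),"lane",lane(t).round(2),"F",o["contact_force"].round(2))
    for n in("scene","top"):
        f=grab(n);w=cloud(f).reshape(-1,3);hsv=cv2.cvtColor(f["frame"],cv2.COLOR_BGR2HSV).reshape(-1,3)
        k=(np.hypot(w[:,0]-t[0],w[:,1]-t[1])<.025)&(w[:,2]>zlo)&(w[:,2]<zhi)&(hsv[:,2]>90)&(hsv[:,1]>60)&(hsv[:,0]<25)
        s=w[k]
        if len(s)<20: print(n,"few",len(s));continue
        c=np.array(f["xyz"])[:2];d=s[:,:2].mean(0)-c;d/=np.linalg.norm(d)
        q=cyl(s,.011,s[:,:2].mean(0)+d*.006);zm=s[:,2].mean()
        print(n,len(s),"zmin",s[:,2].min().round(4),"axis",q.x[:2].round(4),"lane",lane(q.x[:2]).round(2),"at z",zm.round(3),"tilt x,y",q.x[2:].round(3),"rms",np.sqrt(np.mean(q.fun**2)).round(4))
if __name__=="__main__": measure(float(sys.argv[1]),float(sys.argv[2]))
E
python3 fit.py .094 .138
python3 - <<'E'
from fit import *
f=grab("scene");w=cloud(f);p=w.reshape(-1,3);l=lane(p)
# steel posts & rails: lateral edges in lane frame from scene camera
for nm,k in dict(railtop=(p[:,2]>.024)&(p[:,2]<.032)&(l[:,0]>20)&(l[:,0]<90),
  postA=(p[:,2]>.012)&(p[:,2]<.046)&(abs(l[:,0])<16)&(l[:,1]<-8)&(l[:,1]>-36),
  postB=(p[:,2]>.012)&(p[:,2]<.046)&(abs(l[:,0])<16)&(l[:,1]>8)&(l[:,1]<36)).items():
    s=l[k];print(nm,k.sum(),np.percentile(s,[2,50,98],axis=0).round(1).tolist())
s=l[(p[:,2]>.024)&(p[:,2]<.031)&(l[:,0]>-30)&(l[:,0]<100)&(abs(l[:,1])>36)&(abs(l[:,1])<60)]
print(np.histogram(s[:,1],np.arange(-60,61,2))[0])
E
```

```text
clk 4.8667 tcp [ 0.4598 -0.0877  0.1584] lane [-43.05  -0.46] F [-1.73 -0.5   0.22]
scene 238 zmin 0.0941 axis [ 0.458  -0.0862] lane [-41.98   1.64] at z 0.116 tilt x,y [-0.02  -0.016] rms 0.0015
top few 0
railtop 342 [[22.0, -174.1], [65.3, -5.4], [88.1, 55.4]]
postA 139 [[-11.4, -33.5], [-2.7, -13.5], [13.8, -9.4]]
postB 76 [[-15.8, 16.4], [-5.9, 28.6], [12.4, 35.3]]
[ 0  0  0  0  2  4 13 14 18 22 16 25  0  0  0  0  0  0  0  0  0  0  0  0
  0  0  0  0  0  0  0  0  0  0  0  0  0  0  0  0  0  0  0  0  0  0  0  0
  9  7  5 14 29 34 28 36 68 40  5  0]
```

Run:
```python
from fit import *
for n in("scene","top"):
  f=grab(n);w=cloud(f);p=w.reshape(-1,3);l=lane(p);hsv=cv2.cvtColor(f["frame"],cv2.COLOR_BGR2HSV).reshape(-1,3)
  for sg in(-1,1):
    k=(p[:,2]>.012)&(p[:,2]<.039)&(abs(l[:,0])<14)&(sg*l[:,1]>9)&(sg*l[:,1]<34)&(hsv[:,1]<50)
    s=p[k]
    top=p[(p[:,2]>.038)&(p[:,2]<.047)&(abs(l[:,0])<14)&(sg*l[:,1]>9)&(sg*l[:,1]<36)&(hsv[:,1]<50)]
    print(n,sg,"side",len(s),"top",len(top),lane(top).mean(0).round(2) if len(top) else "", np.percentile(lane(top),[3,97],axis=0).round(1).tolist() if len(top) else "")
    if len(s)>15:
      c0=O+sg*.0225*N
      q=least_squares(lambda c:np.hypot(*(s[:,:2]-c).T)-.01,c0,loss="soft_l1",f_scale=.001);print("   fit",lane(q.x).round(2),np.sqrt(np.mean(q.fun**2)).round(4))
f=grab("scene")
P=lambda x,y,z:lane(ray(f,250+(x+.5)/3-.5,130+(y+.5)/3-.5,z)).round(1)
for z in(.004,.008): print([P(*q,z) for q in((73,397),(232,461),(356,400))])
f=grab("top")
P=lambda x,y,z:lane(ray(f,255+(x+.5)/6-.5,195+(y+.5)/6-.5,z)).round(1)
for z in(.004,.008): print([P(*q,z) for q in((126,378),(476,445),(531,152),(186,88))])
```

```text
scene -1 side 75 top 51 [ -1.08 -20.17] [[-10.2, -34.2], [8.3, -10.3]]
   fit [  0.58 -20.66] 0.0016
scene 1 side 4 top 49 [-1.8  26.76] [[-10.9, 17.1], [10.9, 35.2]]
top -1 side 11 top 3 [  3.64 -13.77] [[1.3, -15.1], [6.1, -12.9]]
top 1 side 8 top 48 [-1.000e-02  2.203e+01] [[-7.6, 14.7], [8.5, 29.8]]
[array([128.2,  60.6]), array([-16.4,  60.1]), array([-24.6, -61.1])]
[array([122.4,  66.2]), array([-21.2,  65.6]), array([-29.3, -54.6])]
[array([125.1,  60.5]), array([-18.5,  60.5]), array([-18.3, -61.6]), array([125., -61.])]
[array([124.7,  61. ]), array([-18.4,  60.9]), array([-18.3, -60.8]), array([124.7, -60.2])]
```

Request:
send_rows(
  deltas=[
    {"dx":0,"dy":0,"dz":-15,"rx":0,"ry":0,"rz":0},
    {"dx":0,"dy":0,"dz":-35,"rx":0,"ry":0,"rz":0},
    {"dx":0,"dy":0,"dz":-55,"rx":0,"ry":0,"rz":0},
    {"dx":0,"dy":0,"dz":-70,"rx":0,"ry":0,"rz":0},
    {"dx":0,"dy":0,"dz":-78,"rx":0,"ry":0,"rz":0},
  ],
)

```text
clock: 5.63
tcp_pos: [0.4587, -0.0864, 0.0787]
orientation: [3.124, -0.335, -0.004]
contact_force: [0.2, 0.8, -0.8]
grip_width: 0.0176
gripper_force: 39.0
```

Request:
send_rows(
  deltas=[
    {"dx":0,"dy":0,"dz":-4,"rx":0,"ry":0,"rz":0},
    {"dx":0,"dy":0,"dz":-8,"rx":0,"ry":0,"rz":0},
    {"dx":0,"dy":0,"dz":-8,"rx":0,"ry":0,"rz":0},
    {"dx":0,"dy":0,"dz":-8,"rx":0,"ry":0,"rz":0},
  ],
)

```text
clock: 5.97
tcp_pos: [0.4602, -0.0866, 0.0728]
orientation: [3.124, -0.335, 0.001]
contact_force: [-0.5, -0.8, -1.1]
grip_width: 0.0182
gripper_force: 39.0
```

```bash
python3 fit.py .009 .052
```

```text
clk 5.9667 tcp [ 0.4602 -0.0866  0.0728] lane [-41.88  -0.62] F [-0.49 -0.76 -1.11]
scene 39 zmin 0.0115 axis [ 0.4561 -0.0848] lane [-41.08   3.77] at z 0.031 tilt x,y [-0.006  0.014] rms 0.0008
top few 0
```

Request:
send_rows(
  deltas=[
    {"dx":0.6,"dy":5,"dz":0,"rx":0,"ry":0,"rz":0},
    {"dx":1.7,"dy":10,"dz":0,"rx":0,"ry":0,"rz":0},
    {"dx":3,"dy":16,"dz":0,"rx":0,"ry":0,"rz":0},
    {"dx":4.1,"dy":21,"dz":0,"rx":0,"ry":0,"rz":0},
    {"dx":5.2,"dy":26,"dz":0,"rx":0,"ry":0,"rz":0},
  ],
)

```text
clock: 6.48
tcp_pos: [0.4652, -0.0595, 0.0724]
orientation: [-3.124, 0.334, -0.0]
contact_force: [0.5, 0.0, -0.3]
grip_width: 0.0181
gripper_force: 39.0
```

Request:
send_rows(
  deltas=[
    {"dx":0.4,"dy":2,"dz":0,"rx":0,"ry":0,"rz":0},
    {"dx":0.8,"dy":4,"dz":0,"rx":0,"ry":0,"rz":0},
    {"dx":0.8,"dy":4,"dz":0,"rx":0,"ry":0,"rz":0},
    {"dx":0.8,"dy":4,"dz":0,"rx":0,"ry":0,"rz":0},
  ],
)

```text
clock: 6.82
tcp_pos: [0.4657, -0.0565, 0.0723]
orientation: [3.124, -0.335, -0.0]
contact_force: [1.2, -0.3, -0.7]
grip_width: 0.0179
gripper_force: 39.0
```

```bash
python3 fit.py .009 .052
python3 - <<'E'
from h import *
f=grab("scene");cv2.imwrite("pics/s3.png",cv2.resize(f["frame"][200:310,270:390],None,fx=5,fy=5,interpolation=cv2.INTER_CUBIC))
E
```

```text
clk 6.8167 tcp [ 0.4657 -0.0565  0.0723] lane [-11.38   0.41] F [ 1.17 -0.25 -0.72]
scene 195 zmin 0.0091 axis [ 0.464  -0.0551] lane [-10.36   2.4 ] at z 0.031 tilt x,y [-0.021  0.014] rms 0.0018
top few 0
```

View pics/s3.png

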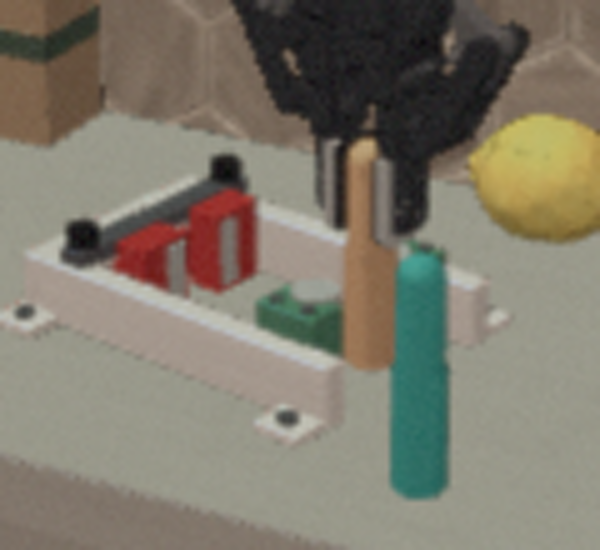

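The peg is upright at crop (370,260), just before the near post at (315,295), with free space ahead. I go on in small steps, watching the force.

Request:
send_rows(
  deltas=[
    {"dx":0.5,"dy":1,"dz":0,"rx":0,"ry":0,"rz":0},
    {"dx":0.9,"dy":2.5,"dz":0,"rx":0,"ry":0,"rz":0},
    {"dx":1.2,"dy":4,"dz":0,"rx":0,"ry":0,"rz":0},
    {"dx":1.2,"dy":4,"dz":0,"rx":0,"ry":0,"rz":0},
  ],
)

```text
clock: 7.3
tcp_pos: [0.4671, -0.0521, 0.0723]
orientation: [-3.124, 0.334, -0.0]
contact_force: [-0.1, 0.4, -0.0]
grip_width: 0.0177
gripper_force: 39.0
```

Request:
send_rows(
  deltas=[
    {"dx":0.3,"dy":1.3,"dz":0,"rx":0,"ry":0,"rz":0},
    {"dx":0.6,"dy":2.6,"dz":0,"rx":0,"ry":0,"rz":0},
    {"dx":0.9,"dy":4,"dz":0,"rx":0,"ry":0,"rz":0},
    {"dx":0.9,"dy":4,"dz":0,"rx":0,"ry":0,"rz":0},
  ],
)

```text
clock: 7.63
tcp_pos: [0.468, -0.0481, 0.0723]
orientation: [-3.124, 0.334, -0.0]
contact_force: [-0.3, 0.6, -0.4]
grip_width: 0.018
gripper_force: 39.0
```

```bash
python3 fit.py .009 .052
```

```text
clk 7.6333 tcp [ 0.468  -0.0481  0.0723] lane [-2.67 -0.03] F [-0.33  0.61 -0.42]
scene 163 zmin 0.0092 axis [ 0.4665 -0.0468] lane [-1.71  1.67] at z 0.034 tilt x,y [ 0.002 -0.014] rms 0.0017
top few 0
```

No contact, well centred. Continue, pausing at x≈0.

Request:
send_rows(
  deltas=[
    {"dx":0.4,"dy":2,"dz":0,"rx":0,"ry":0,"rz":0},
    {"dx":0.6,"dy":3,"dz":0,"rx":0,"ry":0,"rz":0},
    {"dx":0.6,"dy":3,"dz":0,"rx":0,"ry":0,"rz":0},
  ],
)

```text
clock: 7.98
tcp_pos: [0.4685, -0.0452, 0.0723]
orientation: [-3.124, 0.335, -0.0]
contact_force: [-0.6, -0.0, -0.5]
grip_width: 0.0178
gripper_force: 39.0
```

Request:
send_rows(
  deltas=[
    {"dx":0.4,"dy":2,"dz":0,"rx":0,"ry":0,"rz":0},
    {"dx":0.9,"dy":4,"dz":0,"rx":0,"ry":0,"rz":0},
    {"dx":1.3,"dy":6,"dz":0,"rx":0,"ry":0,"rz":0},
    {"dx":1.7,"dy":8,"dz":0,"rx":0,"ry":0,"rz":0},
  ],
)

```text
clock: 8.32
tcp_pos: [0.4702, -0.0372, 0.0723]
orientation: [-3.124, 0.335, -0.0]
contact_force: [0.7, -0.7, 0.1]
grip_width: 0.0183
gripper_force: 39.0
```

Request:
send_rows(
  deltas=[
    {"dx":0.9,"dy":4,"dz":0,"rx":0,"ry":0,"rz":0},
    {"dx":1.7,"dy":8,"dz":0,"rx":0,"ry":0,"rz":0},
    {"dx":2.6,"dy":12,"dz":0,"rx":0,"ry":0,"rz":0},
    {"dx":3.5,"dy":16,"dz":0,"rx":0,"ry":0,"rz":0},
    {"dx":3.5,"dy":16,"dz":0,"rx":0,"ry":0,"rz":0},
  ],
)

```text
clock: 8.73
tcp_pos: [0.474, -0.0203, 0.0723]
orientation: [-3.123, 0.333, -0.0]
contact_force: [-0.2, 0.2, -0.9]
grip_width: 0.0178
gripper_force: 39.0
```

```bash
python3 fit.py .03 .052
```

```text
clk 8.7333 tcp [ 0.474  -0.0203  0.0723] lane [25.83  0.04] F [-0.19  0.18 -0.86]
scene 90 zmin 0.0316 axis [ 0.4723 -0.0188] lane [26.89  1.93] at z 0.042 tilt x,y [0.048 0.006] rms 0.0017
top few 0
```

Request:
send_rows(
  deltas=[
    {"dx":1.3,"dy":6,"dz":0,"rx":0,"ry":0,"rz":0},
    {"dx":2.6,"dy":12,"dz":0,"rx":0,"ry":0,"rz":0},
    {"dx":3.9,"dy":18,"dz":0,"rx":0,"ry":0,"rz":0},
    {"dx":5.2,"dy":24,"dz":0,"rx":0,"ry":0,"rz":0},
    {"dx":5.9,"dy":27,"dz":0,"rx":0,"ry":0,"rz":0},
  ],
)

```text
clock: 9.25
tcp_pos: [0.4799, 0.0069, 0.0724]
orientation: [-3.123, 0.333, -0.0]
contact_force: [0.5, 0.1, -0.5]
grip_width: 0.018
gripper_force: 39.0
```

Request:
send_rows(
  deltas=[
    {"dx":0.2,"dy":1,"dz":0,"rx":0,"ry":0,"rz":0},
    {"dx":0.4,"dy":2,"dz":0,"rx":0,"ry":0,"rz":0},
    {"dx":0.7,"dy":3,"dz":0,"rx":0,"ry":0,"rz":0},
    {"dx":0.9,"dy":4,"dz":0,"rx":0,"ry":0,"rz":0},
  ],
)

```text
clock: 9.58
tcp_pos: [0.4804, 0.0093, 0.0723]
orientation: [3.123, -0.336, -0.0]
contact_force: [-0.1, 0.0, 0.1]
grip_width: 0.0181
gripper_force: 39.0
```

```bash
python3 fit.py .03 .052
python3 - <<'E'
from fit import *
f=grab("scene");w=cloud(f).reshape(-1,3);l=lane(w);h=cv2.cvtColor(f["frame"],cv2.COLOR_BGR2HSV).reshape(-1,3)
k=((h[:,0]<8)|(h[:,0]>172))&(h[:,1]>140)&(abs(l[:,1])<40)&(l[:,0]>40)&(l[:,0]<130)
for sg in(-1,1):
  s=l[k&(sg*l[:,1]>10)];print(sg,len(s),np.percentile(s[:,0],[5,10,25,50]).round(1))
E
```

```text
clk 9.5833 tcp [0.4804 0.0093 0.0723] lane [56.09  0.06] F [-0.13  0.01  0.11]
scene 109 zmin 0.0304 axis [0.4785 0.0104] lane [56.79  2.12] at z 0.041 tilt x,y [0.042 0.014] rms 0.002
top few 0
-1 7 [86.1 86.2 87.9 91.3]
1 102 [78.4 79.1 80.  83.8]
```

Request:
send_rows(
  deltas=[
    {"dx":0.6,"dy":3,"dz":0,"rx":0,"ry":0,"rz":0},
    {"dx":1.1,"dy":5,"dz":0,"rx":0,"ry":0,"rz":0},
    {"dx":1.5,"dy":7,"dz":0,"rx":0,"ry":0,"rz":0},
    {"dx":1.9,"dy":9,"dz":0,"rx":0,"ry":0,"rz":0},
  ],
)

```text
clock: 10.07
tcp_pos: [0.4824, 0.0188, 0.0723]
orientation: [-3.124, 0.335, -0.0]
contact_force: [-0.4, -0.4, -0.7]
grip_width: 0.0177
gripper_force: 39.0
```

Request:
send_rows(
  deltas=[
    {"dx":0.1,"dy":0.5,"dz":0,"rx":0,"ry":0,"rz":0},
    {"dx":0.2,"dy":1,"dz":0,"rx":0,"ry":0,"rz":0},
    {"dx":0.3,"dy":1.5,"dz":0,"rx":0,"ry":0,"rz":0},
    {"dx":0.4,"dy":2,"dz":0,"rx":0,"ry":0,"rz":0},
  ],
)

```text
clock: 10.4
tcp_pos: [0.4827, 0.0205, 0.0723]
orientation: [3.124, -0.335, -0.0]
contact_force: [0.2, 0.8, -0.4]
grip_width: 0.0185
gripper_force: 39.0
```

Request:
send_rows(
  deltas=[
    {"dx":0.1,"dy":0.5,"dz":0,"rx":0,"ry":0,"rz":0},
    {"dx":0.2,"dy":1,"dz":0,"rx":0,"ry":0,"rz":0},
    {"dx":0.3,"dy":1.5,"dz":0,"rx":0,"ry":0,"rz":0},
    {"dx":0.4,"dy":2,"dz":0,"rx":0,"ry":0,"rz":0},
  ],
)

```text
clock: 10.73
tcp_pos: [0.4832, 0.0225, 0.0723]
orientation: [3.124, -0.335, 0.0]
contact_force: [-0.2, -0.5, 0.1]
grip_width: 0.0179
gripper_force: 39.0
```

Request:
send_rows(
  deltas=[
    {"dx":0.1,"dy":0.5,"dz":0,"rx":0,"ry":0,"rz":0},
    {"dx":0.2,"dy":1,"dz":0,"rx":0,"ry":0,"rz":0},
    {"dx":0.3,"dy":1.5,"dz":0,"rx":0,"ry":0,"rz":0},
    {"dx":0.3,"dy":1.5,"dz":0,"rx":0,"ry":0,"rz":0},
  ],
)

```text
clock: 11.07
tcp_pos: [0.4835, 0.0241, 0.0723]
orientation: [-3.124, 0.335, -0.0]
contact_force: [-0.1, 0.6, -0.5]
grip_width: 0.018
gripper_force: 39.0
```

Request:
send_rows(
  deltas=[
    {"dx":0.1,"dy":0.5,"dz":0,"rx":0,"ry":0,"rz":0},
    {"dx":0.2,"dy":1,"dz":0,"rx":0,"ry":0,"rz":0},
    {"dx":0.2,"dy":1,"dz":0,"rx":0,"ry":0,"rz":0},
  ],
)

```text
clock: 11.32
tcp_pos: [0.4836, 0.0251, 0.0723]
orientation: [3.124, -0.335, 0.0]
contact_force: [0.4, 0.2, -0.1]
grip_width: 0.0176
gripper_force: 39.0
```

Request:
send_rows(
  deltas=[
    {"dx":0.1,"dy":0.5,"dz":0,"rx":0,"ry":0,"rz":0},
    {"dx":0.2,"dy":1,"dz":0,"rx":0,"ry":0,"rz":0},
    {"dx":0.2,"dy":1,"dz":0,"rx":0,"ry":0,"rz":0},
  ],
)

```text
clock: 11.57
tcp_pos: [0.4839, 0.0258, 0.0723]
orientation: [3.123, -0.335, 0.0]
contact_force: [0.9, -0.6, 0.7]
grip_width: 0.018
gripper_force: 39.2
```

Request:
send_rows(
  deltas=[
    {"dx":0.1,"dy":0.5,"dz":0,"rx":0,"ry":0,"rz":0},
    {"dx":0.2,"dy":1,"dz":0,"rx":0,"ry":0,"rz":0},
    {"dx":0.2,"dy":1,"dz":0,"rx":0,"ry":0,"rz":0},
  ],
)

```text
clock: 11.82
tcp_pos: [0.484, 0.0266, 0.0723]
orientation: [3.123, -0.335, 0.0]
contact_force: [0.4, -3.4, -0.2]
grip_width: 0.0182
gripper_force: 39.2
```

Request:
send_rows(
  deltas=[
    {"dx":0.1,"dy":0.5,"dz":0,"rx":0,"ry":0,"rz":0},
    {"dx":0.2,"dy":0.9,"dz":0,"rx":0,"ry":0,"rz":0},
    {"dx":0.2,"dy":0.9,"dz":0,"rx":0,"ry":0,"rz":0},
  ],
)

```text
clock: 12.07
tcp_pos: [0.4842, 0.0274, 0.0723]
orientation: [3.123, -0.336, -0.0]
contact_force: [0.0, -4.2, -0.1]
grip_width: 0.0183
gripper_force: 39.3
```

```bash
python3 fit.py .03 .052
```

```text
clk 12.0667 tcp [0.4842 0.0274 0.0723] lane [74.54  0.2 ] F [ 0.04 -4.21 -0.08]
scene 129 zmin 0.0301 axis [0.4819 0.0292] lane [75.83  2.77] at z 0.04 tilt x,y [ 0.076 -0.084] rms 0.0044
top few 0
```

Request:
send_rows(
  deltas=[
    {"dx":0.1,"dy":0.4,"dz":0,"rx":0,"ry":0,"rz":0},
    {"dx":0.2,"dy":0.7,"dz":0,"rx":0,"ry":0,"rz":0},
    {"dx":0.2,"dy":0.7,"dz":0,"rx":0,"ry":0,"rz":0},
    {"dx":0.2,"dy":0.7,"dz":0,"rx":0,"ry":0,"rz":0},
    {"dx":0.2,"dy":0.7,"dz":0,"rx":0,"ry":0,"rz":0},
  ],
)

```text
clock: 12.58
tcp_pos: [0.4843, 0.028, 0.0723]
orientation: [3.123, -0.336, -0.0]
contact_force: [0.1, -5.3, 1.0]
grip_width: 0.0184
gripper_force: 39.4
```

Request:
send_rows(
  deltas=[
    {"dx":0,"dy":0,"dz":0,"rx":0,"ry":0,"rz":0},
    {"dx":0,"dy":0,"dz":0,"rx":0,"ry":0,"rz":0},
    {"dx":0,"dy":0,"dz":0,"rx":0,"ry":0,"rz":0},
    {"dx":0,"dy":0,"dz":0,"rx":0,"ry":0,"rz":0},
    {"dx":0,"dy":0,"dz":0,"rx":0,"ry":0,"rz":0},
  ],
)

```text
clock: 13.0
tcp_pos: [0.4843, 0.028, 0.0723]
orientation: [3.123, -0.336, -0.0]
contact_force: [0.5, -5.8, 0.5]
grip_width: 0.0184
gripper_force: 39.4
```

Request:
send_rows(
  deltas=[
    {"dx":0,"dy":0,"dz":0,"rx":0,"ry":0,"rz":0},
    {"dx":0,"dy":0,"dz":0,"rx":0,"ry":0,"rz":0},
    {"dx":0,"dy":0,"dz":0,"rx":0,"ry":0,"rz":0},
    {"dx":0,"dy":0,"dz":0,"rx":0,"ry":0,"rz":0},
    {"dx":0,"dy":0,"dz":0,"rx":0,"ry":0,"rz":0},
  ],
)

```text
clock: 13.42
tcp_pos: [0.4843, 0.0279, 0.0723]
orientation: [3.123, -0.336, -0.0]
contact_force: [0.9, -4.9, 0.3]
grip_width: 0.018
gripper_force: 39.4
```

Run:
```python
from fit import *
o=r.get_obs();print(o["clock"],lane(o["tcp_pos"]),o["contact_force"],o["moment"])
f=grab("scene");cv2.imwrite("pics/s4.png",cv2.resize(f["frame"][190:300,260:380],None,fx=5,fy=5,interpolation=cv2.INTER_CUBIC))
```

```text
13.4167 [75.11652492  0.16689409] [ 0.93799536 -4.94691068  0.31716423] [-1.43238071 -0.05491727  0.04968589]
```

View pics/s4.png

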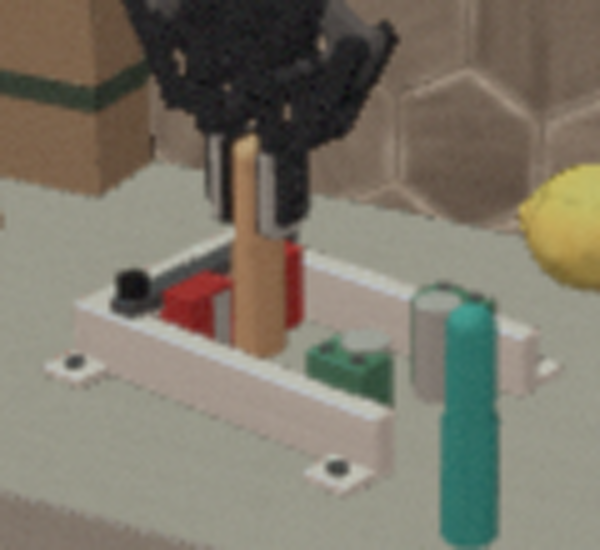

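The peg stands upright between the red jaws at crop (260,290), stopped, at about 5 N for over a second. Now I back off and lift.

Request:
send_rows(
  deltas=[
    {"dx":-0.6,"dy":-3,"dz":0,"rx":0,"ry":0,"rz":0},
    {"dx":-1.5,"dy":-7,"dz":0,"rx":0,"ry":0,"rz":0},
    {"dx":-1.7,"dy":-8,"dz":5,"rx":0,"ry":0,"rz":0},
    {"dx":-1.7,"dy":-8,"dz":20,"rx":0,"ry":0,"rz":0},
    {"dx":-1.7,"dy":-8,"dz":40,"rx":0,"ry":0,"rz":0},
  ],
)

```text
clock: 13.88
tcp_pos: [0.4814, 0.0211, 0.1119]
orientation: [-3.124, 0.334, 0.005]
contact_force: [0.5, -0.7, 0.1]
grip_width: 0.0175
gripper_force: 39.3
```

Request:
send_rows(
  deltas=[
    {"dx":0,"dy":0,"dz":20,"rx":0,"ry":0,"rz":0},
    {"dx":0,"dy":5,"dz":35,"rx":0,"ry":0,"rz":0},
    {"dx":0,"dy":20,"dz":40,"rx":0,"ry":0,"rz":0},
    {"dx":1,"dy":45,"dz":40,"rx":0,"ry":0,"rz":0},
    {"dx":2,"dy":75,"dz":40,"rx":0,"ry":0,"rz":0},
  ],
)

```text
clock: 14.3
tcp_pos: [0.485, 0.0956, 0.1534]
orientation: [-3.123, 0.34, -0.002]
contact_force: [0.1, 0.8, -0.6]
grip_width: 0.0182
gripper_force: 39.3
```

Request:
send_rows(
  deltas=[
    {"dx":1,"dy":30,"dz":0,"rx":0,"ry":0,"rz":0},
    {"dx":2,"dy":60,"dz":0,"rx":0,"ry":0,"rz":0},
    {"dx":3,"dy":90,"dz":0,"rx":0,"ry":0,"rz":0},
    {"dx":4,"dy":120,"dz":0,"rx":0,"ry":0,"rz":0},
    {"dx":5,"dy":145,"dz":0,"rx":0,"ry":0,"rz":0},
  ],
)

```text
clock: 14.72
tcp_pos: [0.489, 0.2438, 0.1528]
orientation: [-3.122, 0.332, 0.0]
contact_force: [0.2, 0.1, -0.0]
grip_width: 0.0179
gripper_force: 39.3
```

Request:
send_rows(
  deltas=[
    {"dx":0,"dy":18,"dz":0,"rx":0,"ry":0,"rz":0},
    {"dx":0,"dy":28,"dz":0,"rx":0,"ry":0,"rz":0},
    {"dx":0,"dy":30,"dz":0,"rx":0,"ry":0,"rz":0},
    {"dx":0,"dy":30,"dz":0,"rx":0,"ry":0,"rz":0},
    {"dx":0,"dy":30,"dz":0,"rx":0,"ry":0,"rz":0},
  ],
)

```text
clock: 15.13
tcp_pos: [0.4898, 0.269, 0.1522]
orientation: [3.122, -0.337, -0.0]
contact_force: [-0.7, -1.4, -0.5]
grip_width: 0.0177
gripper_force: 39.3
```

```bash
python3 fit.py .09 .13; python3 -c "
from h import *
print(r.get_obs()['joints'].round(2))"
```

```text
clk 15.1333 tcp [0.4898 0.269  0.1522] lane [311.85  46.22] F [-0.67 -1.36 -0.47]
scene 168 zmin 0.0902 axis [0.4877 0.27  ] lane [312.35  48.42] at z 0.11 tilt x,y [0.009 0.014] rms 0.0019
top few 0
[-0.49  0.4  -0.15  1.91  0.08  0.84 -2.47]
```

Request:
send_rows(
  deltas=[
    {"dx":0,"dy":0,"dz":-15,"rx":0,"ry":0,"rz":0},
    {"dx":0,"dy":0,"dz":-35,"rx":0,"ry":0,"rz":0},
    {"dx":0,"dy":0,"dz":-52,"rx":0,"ry":0,"rz":0},
    {"dx":0,"dy":0,"dz":-65,"rx":0,"ry":0,"rz":0},
    {"dx":0,"dy":0,"dz":-72,"rx":0,"ry":0,"rz":0},
  ],
)

```text
clock: 15.65
tcp_pos: [0.4892, 0.2688, 0.0788]
orientation: [3.121, -0.338, -0.003]
contact_force: [0.0, -0.2, -0.4]
grip_width: 0.0177
gripper_force: 39.3
```

Request:
send_rows(
  deltas=[
    {"dx":0,"dy":0,"dz":-1,"rx":0,"ry":0,"rz":0},
    {"dx":0,"dy":0,"dz":-2,"rx":0,"ry":0,"rz":0},
    {"dx":0,"dy":0,"dz":-3,"rx":0,"ry":0,"rz":0},
    {"dx":0,"dy":0,"dz":-4,"rx":0,"ry":0,"rz":0},
    {"dx":0,"dy":0,"dz":-4,"rx":0,"ry":0,"rz":0},
  ],
)

```text
clock: 16.07
tcp_pos: [0.4901, 0.2708, 0.0769]
orientation: [-3.123, 0.335, -0.001]
contact_force: [0.1, -1.3, 0.1]
grip_width: 0.0185
gripper_force: 39.3
```

Request:
send_rows(
  deltas=[
    {"dx":0,"dy":0,"dz":-1,"rx":0,"ry":0,"rz":0},
    {"dx":0,"dy":0,"dz":-2,"rx":0,"ry":0,"rz":0},
    {"dx":0,"dy":0,"dz":-2,"rx":0,"ry":0,"rz":0},
  ],
)

```text
clock: 16.32
tcp_pos: [0.4897, 0.2706, 0.0743]
orientation: [3.124, -0.335, 0.0]
contact_force: [0.1, -0.5, 0.1]
grip_width: 0.0179
gripper_force: 39.3
```

Request:
send_rows(
  deltas=[
    {"dx":0,"dy":0,"dz":-0.7,"rx":0,"ry":0,"rz":0},
    {"dx":0,"dy":0,"dz":-1,"rx":0,"ry":0,"rz":0},
    {"dx":0,"dy":0,"dz":-1,"rx":0,"ry":0,"rz":0},
  ],
)

```text
clock: 16.57
tcp_pos: [0.4897, 0.2706, 0.0733]
orientation: [3.124, -0.335, 0.0]
contact_force: [-0.1, -0.0, -0.4]
grip_width: 0.0181
gripper_force: 39.4
```

Request:
send_rows(
  deltas=[
    {"dx":0,"dy":0,"dz":-0.5,"rx":0,"ry":0,"rz":0},
    {"dx":0,"dy":0,"dz":-0.8,"rx":0,"ry":0,"rz":0},
    {"dx":0,"dy":0,"dz":-0.8,"rx":0,"ry":0,"rz":0},
  ],
)

```text
clock: 16.82
tcp_pos: [0.4899, 0.2706, 0.0732]
orientation: [3.124, -0.335, 0.0]
contact_force: [-2.1, -1.0, 8.1]
grip_width: 0.018
gripper_force: 40.2
```

The foot is on the tray floor. I ease up slightly and release.

Request:
send_rows(
  deltas=[
    {"dx":0,"dy":0,"dz":0.5,"rx":0,"ry":0,"rz":0},
    {"dx":0,"dy":0,"dz":0.5,"rx":0,"ry":0,"rz":0},
  ],
)

```text
clock: 16.98
tcp_pos: [0.4899, 0.2707, 0.0732]
orientation: [-3.123, 0.335, -0.001]
contact_force: [-0.8, -0.3, 2.5]
grip_width: 0.0178
gripper_force: 39.6
```

Request:
send_rows(
  deltas=[
    {"dx":0,"dy":0,"dz":0,"rx":0,"ry":0,"rz":0},
    {"dx":0,"dy":0,"dz":0,"rx":0,"ry":0,"rz":0},
    {"dx":0,"dy":0,"dz":0,"rx":0,"ry":0,"rz":0},
    {"dx":0,"dy":0,"dz":0,"rx":0,"ry":0,"rz":0},
  ],
  jaw=30,
  newtons=20,
)

```text
clock: 17.32
tcp_pos: [0.4897, 0.2706, 0.0728]
orientation: [3.124, -0.335, -0.0]
contact_force: [-0.2, 0.8, 0.8]
grip_width: 0.0305
gripper_force: 0.0
```

Request:
send_rows(
  deltas=[
    {"dx":0,"dy":0,"dz":0,"rx":0,"ry":0,"rz":0},
    {"dx":0,"dy":0,"dz":0,"rx":0,"ry":0,"rz":0},
    {"dx":0,"dy":0,"dz":0,"rx":0,"ry":0,"rz":0},
    {"dx":0,"dy":0,"dz":0,"rx":0,"ry":0,"rz":0},
    {"dx":0,"dy":0,"dz":0,"rx":0,"ry":0,"rz":0},
  ],
  jaw=70,
)

```text
clock: 17.73
tcp_pos: [0.4897, 0.2706, 0.073]
orientation: [-3.124, 0.335, -0.0]
contact_force: [0.6, 0.5, -1.2]
grip_width: 0.0702
gripper_force: 0.0
```

Request:
send_rows(
  deltas=[
    {"dx":0,"dy":0,"dz":8,"rx":0,"ry":0,"rz":0},
    {"dx":0,"dy":0,"dz":25,"rx":0,"ry":0,"rz":0},
    {"dx":0,"dy":0,"dz":50,"rx":0,"ry":0,"rz":0},
    {"dx":0,"dy":0,"dz":75,"rx":0,"ry":0,"rz":0},
    {"dx":0,"dy":0,"dz":100,"rx":0,"ry":0,"rz":0},
  ],
)

```text
clock: 18.15
tcp_pos: [0.4895, 0.2705, 0.1746]
orientation: [3.124, -0.335, -0.0]
contact_force: [1.2, -0.1, 0.0]
grip_width: 0.0703
gripper_force: 0.0
```

Request:
send_rows(
  deltas=[
    {"dx":0,"dy":0,"dz":10,"rx":0,"ry":0,"rz":0},
    {"dx":0,"dy":0,"dz":10,"rx":0,"ry":0,"rz":0},
    {"dx":0,"dy":0,"dz":10,"rx":0,"ry":0,"rz":0},
    {"dx":0,"dy":0,"dz":10,"rx":0,"ry":0,"rz":0},
    {"dx":0,"dy":0,"dz":10,"rx":0,"ry":0,"rz":0},
  ],
)

```text
clock: 18.57
tcp_pos: [0.4888, 0.27, 0.1814]
orientation: [3.122, -0.335, -0.004]
contact_force: [0.0, 0.7, -0.5]
grip_width: 0.07
gripper_force: 0.0
```

```bash
python3 fit.py .022 .055; python3 -c "
from h import *
f=grab('scene');cv2.imwrite('pics/s5.png',cv2.resize(f['frame'][130:290,170:480],None,fx=2.5,fy=2.5))"
```

```text
clk 18.5667 tcp [0.4888 0.27   0.1814] lane [312.6   47.33] F [ 0.02  0.66 -0.55]
scene 134 zmin 0.0222 axis [0.4878 0.2719] lane [314.26  48.77] at z 0.038 tilt x,y [-0.042  0.026] rms 0.002
top few 0
```

View pics/s5.png

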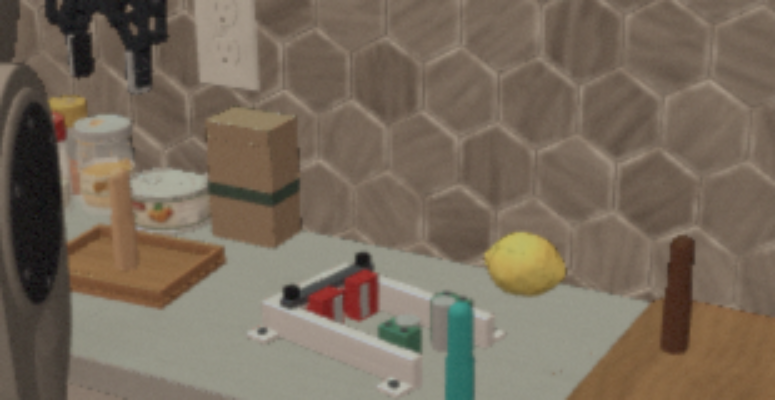

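The light peg stands upright in the tray at crop (123,215), the gripper is clear above it, and the dark peg still stands at (678,295).

```bash
python3 -c "
from bench import r
print(r.hand_in())"
```

```text
the job is handed in; nothing more can be done
None
```

The job is handed in: the light peg went through the go gap without touching the posts, the no-go jaws stopped it at about 5 N for over a second, and it now stands released and upright in the tray, with the dark peg left alone; no verdict was returned.

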